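# Clear the spent core from the label-roll stand

### The job

One spindle of the label-roll stand carries a full roll of labels, the other only a bare cardboard core. Fold down the keeper of the spindle with the bare core, slide the core gently off the open end without straining the spindle or letting it fall on the bench, and put it down in the carton with the other spent cores. Leave the full roll on its spindle with its keeper standing up, and leave everything else where it is.

Things in the scene. Friction and masses are not known exactly. Their poses are not given: they have to be found in the camera images.
- stand: Fixed grey metal stand. Base 160 (x) by 220 (y) by 14 mm, origin under its centre, z up. Two bare steel spindles, 18 mm thick, lie along its x at y +70 (left) and -70 mm (right), axis at z 100. Each runs from a post (20 by 34, 120 mm high, face at x +45) towards -x, roughly towards the robot, to a free end at x -65 with its keeper. Folded, the keeper reaches to x -105 mm.
- spindle_left (a point): Point on the axis of the left spindle at its free end, on the keeper's hinge pin, 100 mm above the bench; in the stand's frame at x -65, y +70, z 100 mm.
- spindle_right (a point): Point on the axis of the right spindle at its free end, on the keeper's hinge pin, 100 mm above the bench; in the stand's frame at x -65, y -70, z 100 mm.
- keeper_left (a joint): Keeper of the left spindle: steel tab 12 mm wide (along stand y), 5 mm thick, hinged on a cross pin at point spindle_left, reaching 40 mm from the pin. Angle in rad: 0 = straight up (blocks), 1.571 = folded down outwards, in line with the spindle (stand -x), so that a core passes over it. Starts at 0 to 0.2. Friction (about 1 N at the tip) holds it at any angle; no spring or catch.
- keeper_right (a joint): Keeper of the right spindle: steel tab 12 mm wide (along stand y), 5 mm thick, hinged on a cross pin at point spindle_right, reaching 40 mm from the pin. Angle in rad: 0 = straight up (blocks), 1.571 = folded down outwards, in line with the spindle (stand -x), so that a core passes over it. Starts at 0 to 0.2. Friction (about 1 N at the tip) holds it at any angle; no spring or catch.
- core: Bare cardboard tube to remove: 50 mm long, 36 mm outside, 26 mm bore, about 30 g. Origin mid-axis, x along the tube (it may roll about it). It starts hanging on the left or right spindle, its axis 4 mm below the spindle's; lifted 4 mm it is centred, with 4 mm clearance all round. Clear of spindle and folded keeper once its centre is beyond stand x -130 mm.
- roll: Full roll of white paper labels on the other spindle: 76 mm outside diameter, 26 mm bore, 50 mm long, about 200 g. Origin at the middle of its axis, x along the axis. To be left on its spindle.
- carton: Open cardboard carton fixed to the bench: 140 (x) by 200 (y) by 45 mm high outside, walls and floor 4 mm thick. Origin at the centre of its underside, z up. Two spent cores stand on end in it near y +70 mm; the rest, from y about +40 to -96 mm, is free.
- spent0: Spent core, 50 mm high and 36 mm across, standing on end in the carton near its x -30, y +70 mm. Bystander, to be left where it stands; origin at the centre of its underside, z up.
- spent1: Spent core, 50 mm high and 36 mm across, standing on end in the carton near its x +30, y +70 mm. Bystander, to be left where it stands; origin at the centre of its underside, z up.
- bottle: Amber reagent bottle, 60 mm across, 120 mm high. Bystander, to be left where it stands; origin at the centre of its underside, z up.
- jar: White plastic jar, 64 mm across, 70 mm high. Bystander, to be left where it stands; origin at the centre of its underside, z up.
- slidebox: Grey slide box, 30 by 85 by 30 mm. Bystander, to be left where it stands; origin at the centre of its underside, z up.
- cup: White specimen cup, 64 mm across the rim, 65 mm high. Bystander, to be left where it stands; origin at the centre of its underside, z up.
There are look-alikes about, which are no part of the job. Of the things that look like the carton, take the one that is farthest from the robot's base at the start.

How it is judged:
On the way, in this order (a step that is already met when the one before it is completed fails the run):
1. the keeper of the bare core's spindle is folded down while the core is still on that spindle ((((y of core in the frame of stand above 0.04 m and x of core in the frame of stand above -0.06 m and distance between core and stand below 0.16 m) and value of joint keeper_left above 1.3 rad) or ((y of core in the frame of stand below -0.04 m and x of core in the frame of stand above -0.06 m and distance between core and stand below 0.16 m) and value of joint keeper_right above 1.3 rad))), for 0.2 s.
2. the core is clear of the spindle and the folded keeper ((x of core in the frame of stand below -0.13 m or horizontal distance between core and stand above 0.2 m)), for 0.1 s.
At the end, for the whole second after the job is handed in: The core rests in the carton, on its floor (its centre within the walls and less than 40 mm above the carton's underside; lying or on end) and at rest; the full roll is still on its spindle with that spindle's keeper standing (below 0.4 rad) (x of core in the frame of carton between -0.07 and 0.07 m and y of core in the frame of carton between -0.1 and 0.1 m and z of core in the frame of carton below 0.04 m and linear speed of core below 0.02 m/s and (((y of roll in the frame of stand above 0.04 m and x of roll in the frame of stand above -0.06 m and distance between roll and stand below 0.16 m) and value of joint keeper_left below 0.4 rad) or ((y of roll in the frame of stand below -0.04 m and x of roll in the frame of stand above -0.06 m and distance between roll and stand below 0.16 m) and value of joint keeper_right below 0.4 rad))); the robot touches nothing.
It fails at once if the core falls to the bench outside the carton (its centre below 30 mm) (height (world z) of core below 0.03 m and (x of core in the frame of carton below -0.07 m or x of core in the frame of carton above 0.07 m or y of core in the frame of carton below -0.1 m or y of core in the frame of carton above 0.1 m)).
It fails at once if the core is forced against the stand with more than 25 N (contact force between core and stand above 25 N).
It fails at once if the full roll is moved by more than 25 mm (distance of roll from where it was at the start of the episode above 0.025 m).
It fails at once if a bystander is moved by more than 30 mm (distance of any of bottle, jar, slidebox, cup, spent0, spent1 from where it was at the start of the episode above 0.03 m).
It also fails if it takes over 59 s, if anything falls off the work surface, if the arm or the gripper's body presses on something with over 40 N, if the wrist force passes 120 N, or if a joint passes its speed limit or range.

### The arm

A 7-joint arm with a two-finger parallel gripper is mounted at the origin on the work surface. World frame = base frame: x ahead of the robot, y to its left, z up, the work surface at z = 0. Lengths are in m, angles in rad, forces in N, time in s.
With the tool pointing down it reaches from about 0.4 to 0.85 m from the base axis. Payload 10.4 kg.
Tool frame: the origin (TCP) lies on the centre line of the jaws, within the pads' length; the fingertips stand 14 mm ahead of it and the grasp point (between the pads) lies 5 mm behind it (manip.tip_reach is the distance from the TCP to the fingertips, in m); z points along the fingers, y is the line along which they close (so a half turn about z gives the same grasp; the last joint's range is limited). The gripper opens to 85 mm and grips with 20 to 120 N. Pads are 22 mm wide; open, the fingers measure 114 mm over their backs; the gripper's body (76 mm by 85 mm) begins 54 mm behind the grasp point. The pads swing forward as they close: fully open they stand 13 mm farther back than shut.
Start: joints at [1.179, 0.332, -0.065, 1.46, 0.022, 1.35, -0.088], TCP at [0.225, -0.583, 0.245] pointing down, gripper open.
Joint ranges: [-2.6, 2.6], [-0.5, 2.12], [-1.47, 1.34], [0.16, 2.42], [-1.27, 4.41], [0.06, 2.06], [-2.6, 2.6]. Speed limits (rad/s): [2.22, 2.22, 2.79, 2.79, 3.14, 3.14, 3.14].

### API

Orientations are given as a unit quaternion [x, y, z, w].
In Python, from workcell import manip gives the robot as it stands.
- The arm moves only by the shell command python3 -m pendant 'ROWS' [FORCE]. ROWS is JSON, a list of rows, each a list of 7 numbers: the shift along the tool's x, y, z in units of 50 mm (1.0 is 50 mm), then the turn, a rotation vector about the tool's x, y, z in units of 8 degrees (1.0 is 8 degrees), then the opening, from -1 (shut) to 1 (fully open), so that 0 is half open. In form: [[dx, dy, dz, ax, ay, az, jaw], ...]. A call has exactly 10 rows; each row is the pose to reach, as a shift and turn from the pose commanded when the call began, along the tool's axes at that moment; what a row does not reach only later rows make up. A row lasts 1/8 s, in which the tool goes at most 62.5 mm and 10.7 degrees, less where a joint would pass 70% of its speed; a pose out of reach is approached as far as the arm can. A call with a gripper value outside its range is refused whole. The fingers move at their own pace and stop on an object; FORCE is the grip in N (left out, the last holds). Time passes only in rows, so rows that repeat a pose let the fingers close, or fill a call up. It gives the time, the measured TCP pose, the force, the opening and the grip force at its end, in the units of the state.
- manip.get_obs(): the state, without advancing time (a new reading comes with each control period).
- manip.camera(name): name is "scene" or "top"; returns (picture, depth): 400x640x3 uint8, red, green, blue; 400x640 float32, m along the optical axis (not along the pixel's ray), 0 where there is no reading.
- manip.get_calibration(name): a dict with "fx", "fy", "cx", "cy" (pixels), "D" ([k1, k2, p1, p2, k3] as OpenCV has them; the pictures are not rectified), "xyz" and "orientation" of the camera in the world. Camera axes: x right, y up, looking along -z (the intrinsics and any distortion apply to the point x, -y, -z); pixel columns grow to the right and rows downward; lengths in m; the calibration is good to about 2 mm. A picture is of the moment at which its call begins. get_calibration takes no time and is no camera call.
- manip.hand_in(): hands the job in; it is judged then, once.
Trained networks look in the newest picture that a camera, given by its name, has taken for a name from the list of things; names that differ only in an ending like _2 or _b are one class to them, and where a whole thing is asked for, a point or a joint stands for the part that bears it (a point fixed in the world has none). Each returns a list of dicts, best first, with "p" (0 to 1); they miss things now and then, are a little off and sometimes report something else, mostly with a low value. They report only what shows in the picture. A call takes as long as a camera call. They do not tell look-alikes from the thing itself.
- manip.find_in(thing, camera): "box" ([left, top, right, bottom] in pixels, round what is visible of it).
- manip.trace(thing, camera): "pixels" (400x640 bool, what is visible of it) and "box" ([left, top, right, bottom] in pixels, round what is visible of it).
- manip.tip_of(thing, camera): "pixel" ([column, row] in pixels: a listed point, or the origin of a listed thing).
The state is a dict: "clock": time; "joint_pos": joint angles; "joint_velocities": joint speeds; "tau": joint torques, N m; "position": TCP position; "ee_rot": TCP orientation; "ft_force": force on the tool from outside, world axes, zero at the start; "torque": the same for the moment, N m; "grip_width": opening from 0.0 (shut) to 1.0 (fully open); "grasp_force": force on a finger pad.
Only numpy, scipy, OpenCV 4.12 (cv2) and the standard library are available. Lean on these libraries where they do the work, as an engineer would, in place of code of your own. Each camera call takes 0.05 s, during which the arm holds its last target. There are 200 camera calls.

## Working session

There is one attempt and no reset: what is moved stays moved. The work goes in short steps, Python scripts to look and compute and a shell command to move; the robot and the scene stay as the last step left them, time stands still between calls to the robot, and variables do not carry over. Pictures are saved under pics/ and viewed, at most 10 in all, crops included, and the job is handed in when it is done.

```bash
ls; mkdir -p pics; cat > h.py <<'E'
import numpy as np,cv2
from scipy.spatial.transform import Rotation as R
from workcell import manip
def w(cam,depth,px):
    c=manip.get_calibration(cam);px=np.array(px,float).reshape(-1,2)
    K=np.array([[c['fx'],0,c['cx']],[0,c['fy'],c['cy']],[0,0,1]])
    n=cv2.undistortPoints(px[:,None],K,np.array(c['D'],float))[:,0]
    if np.ndim(depth)==2: d=depth[px[:,1].round().astype(int),px[:,0].round().astype(int)]
    else: d=np.full(len(px),depth)
    p=np.c_[n[:,0]*d,-n[:,1]*d,-d]
    return R.from_quat(c['orientation']).apply(p)+c['xyz'],d
def ray(cam,px,z):
    a,_=w(cam,1.0,px);o=np.array(manip.get_calibration(cam)['xyz']);v=a-o
    return o+v*((z-o[2])/v[:,2])[:,None]
E
python3 - <<'E'
from h import *
o=manip.get_obs();print({k:np.round(v,3) for k,v in o.items()})
for c in('scene','top'):
    im,d=manip.camera(c);cv2.imwrite(f'pics/{c}0.png',im[:,:,::-1]);np.save(f'{c}d.npy',d)
    k=manip.get_calibration(c);print(c,np.round(k['xyz'],3),np.round(k['orientation'],3),k['fx'])
    for t in('stand','spindle_left','spindle_right','core','roll','carton'):
        print(t,[(round(q['p'],2),np.round(q['pixel'])) for q in manip.tip_of(t,c)][:4],[(round(q['p'],2),np.round(q['box'])) for q in manip.find_in(t,c)][:4])
E
```

```text
pics
{'clock': np.float64(0.0), 'joint_pos': array([ 1.179,  0.333, -0.065,  1.461,  0.022,  1.35 , -0.088]), 'joint_velocities': array([ 0.002,  0.001, -0.001, -0.001, -0.001,  0.001,  0.002]), 'tau': array([-0.0000e+00, -6.2545e+01,  4.9000e-02, -3.9161e+01,  1.6000e-02,
        1.0000e-02, -0.0000e+00]), 'position': array([ 0.225, -0.583,  0.245]), 'ee_rot': array([ 0.983,  0.183, -0.   , -0.001]), 'ft_force': array([ 0.686, -0.454,  1.369]), 'torque': array([ 0.027, -0.002, -0.028]), 'grasp_force': np.float64(0.0), 'grip_width': np.float64(0.999)}
scene [1.003 0.689 0.839] [0.134 0.398 0.855 0.305] 463.9424646413241
stand [(0.63, array([256., 245.]))] [(0.88, array([210., 175., 301., 284.]))]
spindle_left [(0.96, array([289., 220.]))] [(0.7, array([208., 172., 304., 283.]))]
spindle_right [(0.65, array([261., 186.])), (0.65, array([238., 198.])), (0.29, array([418., 287.]))] [(0.61, array([208., 176., 302., 284.])), (0.41, array([257., 286., 289., 327.]))]
core [(0.62, array([238., 195.]))] [(0.52, array([226., 186., 249., 208.]))]
roll [(0.97, array([265., 230.])), (0.31, array(
[... 360 characters left out ...]
 ] 481.73372473865254
stand [] [(0.69, array([284., 111., 361., 178.]))]
spindle_left [(0.91, array([293., 159.])), (0.58, array([218., 208.]))] [(0.77, array([280., 111., 362., 176.]))]
spindle_right [(0.71, array([350., 164.]))] [(0.56, array([283., 110., 362., 179.]))]
core [(0.6, array([351., 141.])), (0.44, array([192., 200.]))] [(0.63, array([347., 130., 357., 150.]))]
roll [(0.98, array([295., 139.])), (0.4, array([246., 122.]))] [(0.67, array([280., 125., 309., 150.]))]
carton [(0.96, array([370., 265.])), (0.86, array([217., 206.])), (0.75, array([210., 298.]))] [(0.93, array([164., 266., 249., 334.])), (0.71, array([334., 236., 410., 293.])), (0.2, array([185., 216., 201., 228.]))]
```

```bash
python3 - <<'E'
from h import *
a=cv2.imread('pics/scene0.png');b=cv2.imread('pics/top0.png')
cv2.imwrite('pics/m1.png',cv2.resize(a[110:350,190:530],None,fx=2.3,fy=2.3,interpolation=2))
cv2.imwrite('pics/m2.png',cv2.resize(b[90:350,140:440],None,fx=2.2,fy=2.2,interpolation=2))
d=np.load('topd.npy')
print(ray('top',[[370,265],[217,206],[210,298]],0.0).round(3))
print('core,roll',ray('top',[[351,141],[295,139]],.1).round(3), 'tips',ray('top',[[293,159],[350,164]],.1).round(3))
print('scene', ray('scene',[[289,220],[261,186]],.1).round(3))
E
```

```text
[[ 0.303 -0.168  0.   ]
 [ 0.472  0.251  0.   ]
 [ 0.221  0.268  0.   ]]
core,roll [[ 0.624 -0.117  0.1  ]
 [ 0.632  0.029  0.1  ]] tips [[ 0.579  0.035  0.1  ]
 [ 0.563 -0.113  0.1  ]]
scene [[ 0.579  0.041  0.1  ]
 [ 0.561 -0.103  0.1  ]]
```

View pics/m2.png

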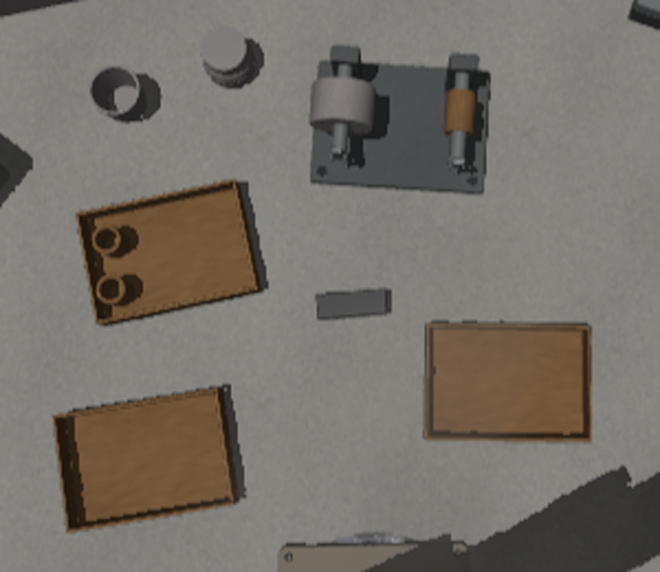

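View pics/m1.png

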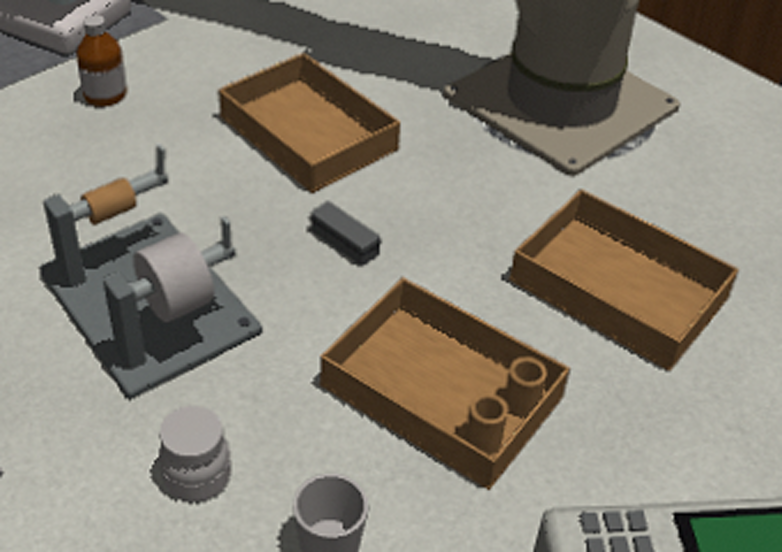

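The core hangs on the right spindle (top px 351,141) and the roll on the left (295,139). There are three cartons in the top view: (217,206), (210,298) and (370,265). Only (217,206) holds two spent cores, and it is farthest from the base at about 0.53 m (0.35 m for the other two). I'll confirm it in a crop and measure precisely.

```bash
python3 - <<'E'
from h import *
b=cv2.imread('pics/top0.png');cv2.imwrite('pics/m3.png',cv2.resize(b[105:245,165:375],None,fx=3.8,fy=3.8,interpolation=2))
v,u=np.mgrid[0:400,0:640];px=np.c_[u.ravel(),v.ravel()]
for c in('top','scene'):
    d=np.load(c+'d.npy');p,dd=w(c,d,px);p=p[dd>0]
    def rect(m): 
        q=p[m];r=cv2.minAreaRect(q[:,:2].astype(np.float32)*1000);return len(q),r,np.median(q[:,2])
    s=(abs(p[:,0]-.62)<.16)&(abs(p[:,1]+.04)<.17)
    print(c,'plate',rect(s&(p[:,2]>.009)&(p[:,2]<.020)))
    t=s&(p[:,2]>.085)&(p[:,2]<.118)&(p[:,1]<-.08)&(p[:,0]<.675)
    q=p[t];print('core/spindle',len(q),q.min(0).round(3),q.max(0).round(3))
    for x in np.arange(.54,.68,.01):
        g=q[abs(q[:,0]-x)<.005]
        if len(g):print(x.round(3),len(g),g[:,1].min().round(4),g[:,1].mean().round(4),g[:,1].max().round(4),g[:,2].max().round(3))
    k=(abs(p[:,0]-.472)<.14)&(abs(p[:,1]-.251)<.15)
    print('carton',rect(k&(p[:,2]>.035)&(p[:,2]<.055)))
E
```

```text
top plate (2693, ((633.1767578125, -41.34703826904297), (219.46420288085938, 160.42044067382812), 85.25537872314453), np.float64(0.012762798736335235))
core/spindle 444 [ 0.559 -0.131  0.085] [ 0.675 -0.093  0.118]
0.56 11 -0.1158 -0.1064 -0.0972 0.108
0.57 20 -0.113 -0.1042 -0.0973 0.11
0.58 26 -0.1163 -0.1076 -0.1 0.11
0.59 27 -0.1161 -0.1083 -0.1003 0.112
0.6 44 -0.1244 -0.109 -0.0932 0.114
0.61 54 -0.1276 -0.1091 -0.0932 0.116
0.62 54 -0.1277 -0.1105 -0.0934 0.117
0.63 49 -0.1279 -0.1102 -0.0938 0.116
0.64 54 -0.1279 -0.111 -0.094 0.117
0.65 34 -0.1278 -0.1111 -0.0966 0.116
0.66 26 -0.1204 -0.1128 -0.1048 0.113
0.67 45 -0.131 -0.1156 -0.0994 0.118
carton (672, ((473.1199035644531, 248.02529907226562), (143.5908660888672, 201.01809692382812), 11.261232376098633), np.float64(0.04324410401548606))
scene plate (2571, ((636.2713623046875, -40.71674346923828), (224.77908325195312, 159.35269165039062), 85.24090576171875), np.float64(0.013151759281955888))
core/spindle 477 [ 0.561 -0.129  0.085] [ 0.675 -0.089  0.118]
0.56 13 -0.1041 -0.1001 -0.0969 0.118
0.57 34 -0.1159 -0.1028 -0.0952 0.116
0.58 28 -0.1138 -0.1027 -0.0973 0.11
0.59 24 -0.1121 -0.103 -0.0972 0.11
0.6 30 -0.1174 -0.1017 -0.0916 0.114
0.61 58 -0.1191 -0.0993 -0.0886 0.117
0.62 54 -0.1225 -0.1001 -0.0893 0.114
0.63 57 -0.1233 -0.1015 -0.0928 0.114
0.64 60 -0.1218 -0.1018 -0.0919 0.115
0.65 66 -0.1292 -0.1049 -0.0933 0.115
0.66 30 -0.119 -0.1086 -0.102 0.11
0.67 23 -0.1179 -0.1082 -0.1016 0.117
carton (1312, ((475.84912109375, 248.43606567382812), (144.72755432128906, 201.42416381835938), 11.573554992675781), np.float64(0.04269110799652731))
```

View pics/m3.png

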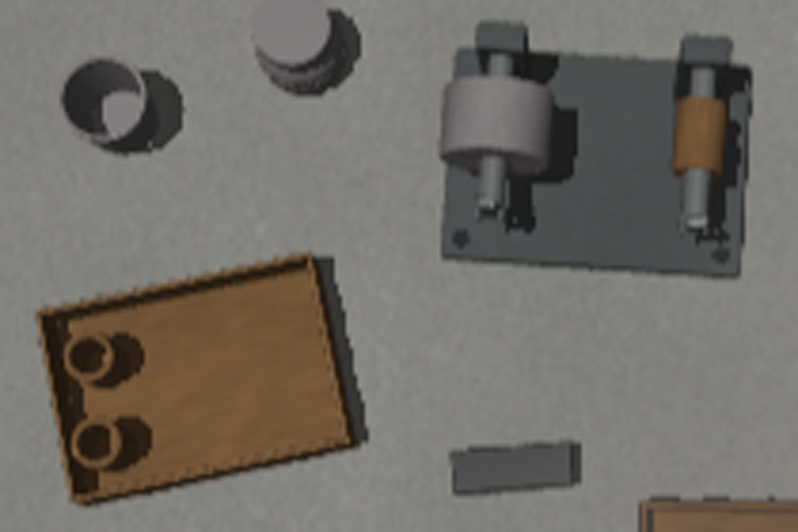

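Crop confirms it: the carton at crop (195,380) contains the two spent cores at (90,355) and (97,443). The core is on the right spindle at crop (700,135), with its keeper at (697,220). Stand yaw is about -4.7°.

```bash
cat >> h.py <<'E'
A=np.deg2rad(-4.75);C=np.array([.6345,-.041])
def st(x,y,z): 
    u=np.array([np.cos(A),np.sin(A)]);v=np.array([-u[1],u[0]]);return np.r_[C+x*u+y*v,z]
def go(p,yaw=A):   # delta in tool units from measured pose; tool x at yaw, z down
    o=manip.get_obs();r=R.from_quat(o['ee_rot'])
    t=R.from_euler('z',yaw)*R.from_euler('x',np.pi)
    return np.r_[r.inv().apply(p-o['position'])/.05,np.degrees((r.inv()*t).as_rotvec())/8].round(3)
E
python3 - <<'E'
from h import *
print(manip.tip_reach)
print(go(st(-.047,-.07,.24)),st(-.047,-.07,0),st(-.065,-.07,0))
print(ray('scene',[[233,150]],.05))
E
```

```text
0.014
[ 1.0085e+01 -6.3110e+00  1.0600e-01  1.0000e-03 -0.0000e+00  3.2350e+00] [ 0.58186485 -0.1068676   0.        ] [ 0.56392667 -0.10537705  0.        ]
[[ 0.50213131 -0.35146764  0.05      ]]
```

```bash
python3 -m pendant '[[1,-0.63,0,0,0,0.3,0],[2,-1.26,0,0,0,0.8,-1],[3,-1.9,0,0,0,1.3,-1],[4,-2.5,0,0,0,1.8,-1],[5,-3.1,0,0,0,2.3,-1],[6,-3.8,0,0,0,2.8,-1],[7.1,-4.4,0,0,0,3.235,-1],[8.1,-5.1,0.1,0,0,3.235,-1],[9.1,-5.7,0.1,0,0,3.235,-1],[10.08,-6.31,0.1,0,0,3.235,-1]]' 20; python3 - <<'E'
from h import *
print(go(st(-.047,-.07,.24)), manip.get_obs()['position'])
E
```

```text
clock: 2.55
position: [0.5827, -0.1056, 0.2405]
ee_rot: [0.999, -0.042, 0.0, 0.0]
ft_force: [-0.4, -0.3, 0.5]
grip_width: 0.001
grasp_force: 0.0
[-0.014  0.027  0.01   0.002 -0.004 -0.003] [ 0.5826875  -0.10556074  0.24051484]
```

```bash
python3 -m pendant '[[0,0,0.6,0,0,0,-1],[0,0,1.2,0,0,0,-1],[0,0,1.6,0,0,0,-1],[0,0,1.9,0,0,0,-1],[0,0,2.1,0,0,0,-1],[0,0,2.14,0,0,0,-1],[0,0,2.14,0,0,0,-1],[0,0,2.14,0,0,0,-1],[0,0,2.14,0,0,0,-1],[0,0,2.14,0,0,0,-1]]'; python3 - <<'E'
from h import *
im,d=manip.camera('scene');cv2.imwrite('pics/s1.png',cv2.resize(im[140:290,190:320,::-1],None,fx=4.4,fy=4,interpolation=2))
E
```

```text
clock: 3.8
position: [0.5818, -0.1071, 0.1335]
ee_rot: [0.999, -0.041, 0.0, 0.0]
ft_force: [0.1, -0.1, 0.9]
grip_width: -0.004
grasp_force: 0.0
```

View pics/s1.png

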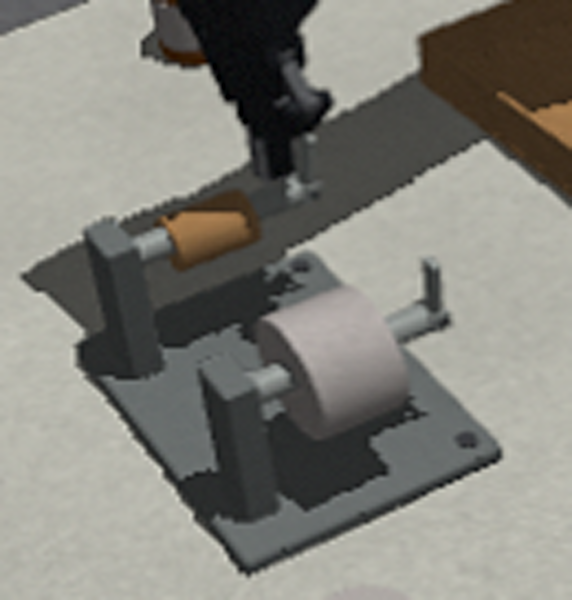

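The closed fingers are at crop (275,165), between the core and the upright keeper at (300,165). Now I'll push the keeper out and down.

```bash
python3 -m pendant '[[-0.12,0,0,0,0,0,-1],[-0.24,0,0,0,0,0,-1],[-0.36,0,0,0,0,0,-1],[-0.48,0,0,0,0,0,-1],[-0.6,0,0,0,0,0,-1],[-0.72,0,0,0,0,0,-1],[-0.82,0,0,0,0,0,-1],[-0.84,0,0.12,0,0,0,-1],[-0.84,0,0.24,0,0,0,-1],[-0.84,0,0.3,0,0,0,-1]]'; python3 -m pendant '[[0,0,0,0,0,0,-1],[0,0,0,0,0,0,-1],[0,0,0,0,0,0,-1],[0,0,-0.3,0,0,0,-1],[0,0,-0.8,0,0,0,-1],[-0.6,0,-1.2,0,0,0,-1],[-1.2,0,-1.6,0,0,0,-1],[-1.5,0,-1.8,0,0,0,-1],[-1.5,0,-1.8,0,0,0,-1],[-1.5,0,-1.8,0,0,0,-1]]'; python3 - <<'E'
from h import *
im,d=manip.camera('scene');cv2.imwrite('pics/s2.png',cv2.resize(im[140:290,190:320,::-1],None,fx=4.4,fy=4,interpolation=2))
p,dd=w('scene',d,np.array([[u,v] for v in range(140,240) for u in range(200,320)]))
u=np.array([np.cos(A),np.sin(A)]);q=p[:,:2]-C;x=q@u;y=q@[-u[1],u[0]]
m=(abs(y+.07)<.03)&(x<-.06)&(x>-.12)&(p[:,2]>.05)&(p[:,2]<.15)
print(len(x[m]),np.c_[x,y,p[:,2]][m].round(3)[::4])
E
```

```text
clock: 5.1
position: [0.5395, -0.1035, 0.1175]
ee_rot: [0.999, -0.041, -0.001, -0.0]
ft_force: [-0.7, -0.9, 1.1]
grip_width: -0.001
grasp_force: 0.5
clock: 6.35
position: [0.4656, -0.0973, 0.2085]
ee_rot: [0.999, -0.041, 0.0, 0.0]
ft_force: [0.3, 0.1, 0.6]
grip_width: 0.004
grasp_force: 0.0
84 [[-0.099 -0.077  0.102]
 [-0.096 -0.076  0.101]
 [-0.103 -0.068  0.103]
 [-0.091 -0.073  0.102]
 [-0.098 -0.065  0.104]
 [-0.078 -0.075  0.104]
 [-0.086 -0.069  0.104]
 [-0.097 -0.068  0.1  ]
 [-0.063 -0.079  0.105]
 [-0.074 -0.072  0.104]
 [-0.082 -0.066  0.104]
 [-0.093 -0.065  0.1  ]
 [-0.067 -0.075  0.103]
 [-0.076 -0.071  0.101]
 [-0.083 -0.063  0.103]
 [-0.065 -0.067  0.106]
 [-0.076 -0.067  0.101]
 [-0.062 -0.067  0.104]
 [-0.072 -0.065  0.1  ]
 [-0.068 -0.063  0.1  ]
 [-0.069 -0.064  0.096]]
```

View pics/s2.png

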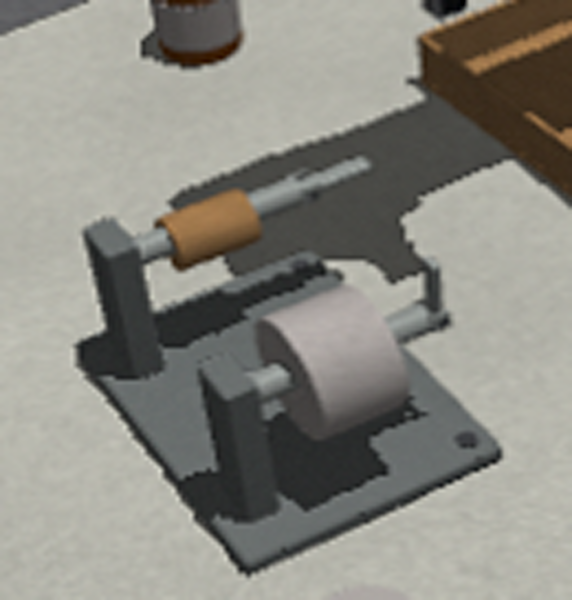

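Keeper is folded level (crop 335,178), the core is still in place at (210,228), and the left keeper is up at (432,285). Next is the approach to the core.

```bash
python3 - <<'E'
from h import *
print(go(st(-.005,-.07,.17)))
d=np.load('topd.npy')
E
```

```text
[ 3.175e+00  1.000e-03  7.640e-01 -1.000e-03 -0.000e+00  2.000e-03]
```

```bash
python3 -m pendant '[[0.8,0,0,0,0,0,0.4],[1.6,0,0,0,0,0,0.4],[2.4,0,0,0,0,0,0.4],[3,0,0.2,0,0,0,0.4],[3.17,0,0.6,0,0,0,0.4],[3.17,0,1.1,0,0,0,0.4],[3.17,0,1.6,0,0,0,0.4],[3.17,0,2.0,0,0,0,0.4],[3.17,0,2.25,0,0,0,0.4],[3.17,0,2.37,0,0,0,0.4]]'; python3 - <<'E'
from h import *
for i in range(3):print(go(st(-.005,-.07,.090)),manip.get_obs()['ft_force'].round(1));manip.camera('scene')
E
```

```text
clock: 7.65
position: [0.6228, -0.1104, 0.0891]
ee_rot: [0.999, -0.041, -0.0, -0.0]
ft_force: [0.6, -0.4, 0.2]
grip_width: 0.7
grasp_force: 0.0
[ 0.018 -0.003 -0.017 -0.     0.004 -0.   ] [ 0.6 -0.4  0.2]
[ 0.019 -0.004 -0.022 -0.     0.005 -0.   ] [-1.   0.4 -0.7]
[ 0.015 -0.003 -0.008  0.     0.002  0.   ] [ 0.3 -0.2  0.1]
```

```bash
python3 -m pendant '[[0,0,0,0,0,0,0.2],[0,0,0,0,0,0,0.1],[0,0,0,0,0,0,0],[0,0,0,0,0,0,-0.1],[0,0,0,0,0,0,-0.2],[0,0,0,0,0,0,-0.4],[0,0,0,0,0,0,-1],[0,0,0,0,0,0,-1],[0,0,0,0,0,0,-1],[0,0,0,0,0,0,-1]]' 20; python3 - <<'E'
from h import *
for c in('top','scene'):
    im,d=manip.camera(c);t=manip.trace('core',c)
    for q in t[:2]:
        p,dd=w(c,d,np.argwhere(q['pixels'])[:,::-1]);u=np.array([np.cos(A),np.sin(A)]);s=p[:,:2]-C
        print(c,round(q['p'],2),len(p),np.percentile(np.c_[s@u,s@[-u[1],u[0]],p[:,2]],[3,50,97],axis=0).round(3).tolist())
o=manip.get_obs();print(o['ft_force'],o['grasp_force'])
E
```

```text
clock: 9.05
position: [0.6231, -0.1105, 0.09]
ee_rot: [0.999, -0.041, 0.0, 0.0]
ft_force: [-1.6, -0.5, 3.5]
grip_width: 0.404
grasp_force: 21.2
scene 0.62 157 [[-0.017, -0.146, -0.0], [0.015, -0.059, 0.107], [0.024, -0.05, 0.115]]
[-1.67845241 -0.76813953  3.73945731] 21.222581095062196
```

```bash
python3 -m pendant '[[0,0,-0.02,0,0,0,-1],[0,0,-0.04,0,0,0,-1],[0,0,-0.06,0,0,0,-1],[0,0,-0.08,0,0,0,-1],[0,0,-0.08,0,0,0,-1],[0,0,-0.08,0,0,0,-1],[0,0,-0.08,0,0,0,-1],[0,0,-0.08,0,0,0,-1],[0,0,-0.08,0,0,0,-1],[0,0,-0.08,0,0,0,-1]]'; python3 - <<'E'
from h import *
a=[]
for i in range(5):a.append(np.r_[manip.get_obs()['ft_force'],manip.get_obs()['position']]);manip.camera('scene')
print(np.mean(a,0).round(4))
E
```

```text
clock: 10.5
position: [0.6231, -0.1105, 0.0938]
ee_rot: [0.999, -0.041, 0.0, 0.0]
ft_force: [0.0, -0.2, -0.2]
grip_width: 0.4
grasp_force: 20.8
[-0.0048  0.1671 -0.7031  0.6231 -0.1104  0.0938]
```

```bash
python3 -m pendant '[[-0.06,0,0,0,0,0,-1],[-0.18,0,0,0,0,0,-1],[-0.3,0,0,0,0,0,-1],[-0.42,0,0,0,0,0,-1],[-0.54,0,0,0,0,0,-1],[-0.66,0,0,0,0,0,-1],[-0.78,0,0,0,0,0,-1],[-0.9,0,0,0,0,0,-1],[-1,0,0,0,0,0,-1],[-1,0,0,0,0,0,-1]]'; python3 - <<'E'
from h import *
print(go(st(-.055,-.07,.0938)),manip.get_obs()['ft_force'].round(1))
im,d=manip.camera('scene');cv2.imwrite('pics/s3.png',cv2.resize(im[140:290,190:320,::-1],None,fx=4.4,fy=4,interpolation=2))
E
```

```text
clock: 12.0
position: [0.573, -0.1064, 0.0939]
ee_rot: [0.999, -0.041, -0.0, 0.0]
ft_force: [-0.4, 0.1, -1.2]
grip_width: 0.401
grasp_force: 20.8
[ 0.018 -0.005  0.002  0.002  0.    -0.001] [-0.4  0.1 -1.2]
```

View pics/s3.png

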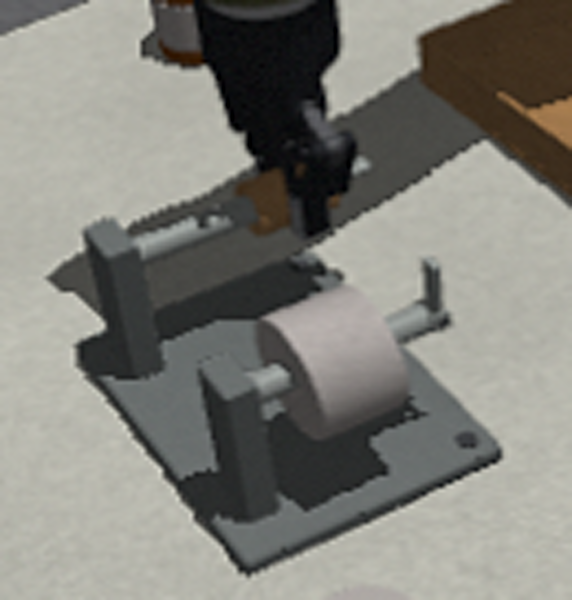

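The core (crop 265,205) is sliding with the gripper, with no force building up. Continuing off the end.

```bash
python3 -m pendant '[[-0.1,0,0,0,0,0,-1],[-0.28,0,0,0,0,0,-1],[-0.46,0,0,0,0,0,-1],[-0.64,0,0,0,0,0,-1],[-0.82,0,0,0,0,0,-1],[-1.0,0,0,0,0,0,-1],[-1.2,0,0,0,0,0,-1],[-1.45,0,0,0,0,0,-1],[-1.7,0,0,0,0,0,-1],[-2,0,0,0,0,0,-1]]'; python3 -m pendant '[[-0.1,0,0,0,0,0,-1],[-0.15,0,0,0,0,0,-1],[-0.15,0,0,0,0,0,-1],[-0.15,0,-0.5,0,0,0,-1],[-0.15,0,-1,0,0,0,-1],[-0.15,0,-1.5,0,0,0,-1],[-0.15,0,-2,0,0,0,-1],[-0.15,0,-2.2,0,0,0,-1],[-0.15,0,-2.2,0,0,0,-1],[-0.15,0,-2.2,0,0,0,-1]]'; python3 - <<'E'
from h import *
im,d=manip.camera('scene');cv2.imwrite('pics/s4.png',cv2.resize(im[80:300,190:480,::-1],None,fx=2.5,fy=2.5,interpolation=2))
B=np.deg2rad(11.4);c=np.array([.4745,.248])
t=c-.035*np.array([-np.sin(B),np.cos(B)]);print(t,go(np.r_[t,.2],B),go(np.r_[t,.2],A))
E
```

```text
clock: 13.3
position: [0.4727, -0.0979, 0.0938]
ee_rot: [0.999, -0.041, 0.0, 0.0]
ft_force: [0.6, 0.8, -0.3]
grip_width: 0.4
grasp_force: 20.8
clock: 14.55
position: [0.4657, -0.0974, 0.2027]
ee_rot: [0.999, -0.041, -0.001, -0.0]
ft_force: [-0.5, 0.1, -0.3]
grip_width: 0.405
grasp_force: 20.8
[0.48141801 0.21369051] [-2.000e-01 -6.226e+00  5.700e-02 -4.000e-03  1.100e-02 -2.018e+00] [-2.000e-01 -6.226e+00  5.700e-02 -2.000e-03  1.200e-02  0.000e+00]
```

View pics/s4.png

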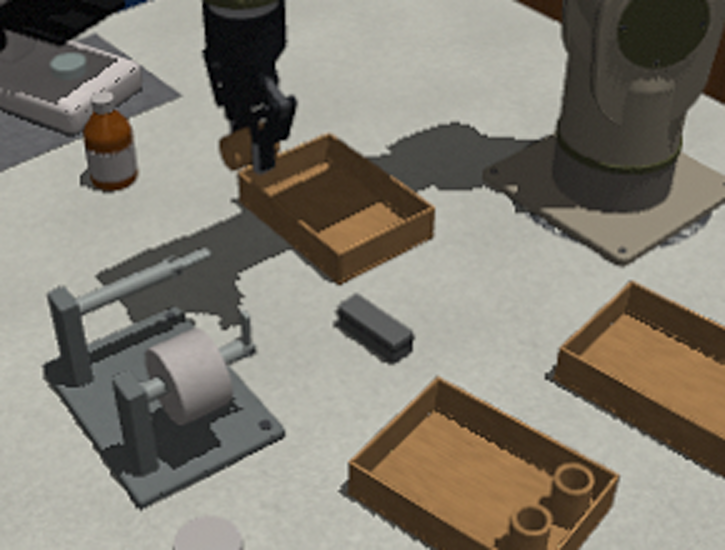

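The core is held clear of the spindle at (240,148), and nothing else has been disturbed. Moving over the target carton.

```bash
python3 -m pendant '[[0,-0.4,0,0,0,-0.2,-1],[0,-1.1,0,0,0,-0.5,-1],[0,-1.9,0,0,0,-0.9,-1],[-0.1,-2.7,0,0,0,-1.3,-1],[-0.1,-3.5,0,0,0,-1.7,-1],[-0.2,-4.3,0,0,0,-2.02,-1],[-0.2,-5.1,0,0,0,-2.02,-1],[-0.2,-5.8,0,0,0,-2.02,-1],[-0.2,-6.22,0,0,0,-2.02,-1],[-0.2,-6.22,0,0,0,-2.02,-1]]'; python3 - <<'E'
from h import *
B=np.deg2rad(11.4);t=[.4814,.2137]
print(go(np.r_[t,.021],B))
E
```

```text
clock: 15.85
position: [0.4807, 0.2162, 0.2035]
ee_rot: [0.995, 0.102, -0.0, -0.001]
ft_force: [-0.5, -0.7, -1.3]
grip_width: 0.398
grasp_force: 20.7
[ 0.007  0.056  3.649 -0.009  0.005  0.036]
```

```bash
python3 -m pendant '[[0,0,0.5,0,0,0,-1],[0,0,1.1,0,0,0,-1],[0,0,1.7,0,0,0,-1],[0,0,2.3,0,0,0,-1],[0,0,2.8,0,0,0,-1],[0,0,3.2,0,0,0,-1],[0,0,3.45,0,0,0,-1],[0,0,3.58,0,0,0,-1],[0,0,3.64,0,0,0,-1],[0,0,3.64,0,0,0,-1]]'
```

```text
clock: 17.1
position: [0.4821, 0.2135, 0.0221]
ee_rot: [0.995, 0.099, 0.0, -0.0]
ft_force: [-0.1, 0.3, -1.3]
grip_width: 0.405
grasp_force: 20.7
```

```bash
python3 -m pendant '[[0,0,0.03,0,0,0,-1],[0,0,0.06,0,0,0,-1],[0,0,0.06,0,0,0,-1],[0,0,0.06,0,0,0,-0.15],[0,0,0.06,0,0,0,-0.1],[0,0,0.06,0,0,0,0],[0,0,0.06,0,0,0,0.1],[0,0,0.06,0,0,0,0.2],[0,0,0.06,0,0,0,0.2],[0,0,0.06,0,0,0,0.2]]'; python3 -m pendant '[[0,0,-0.1,0,0,0,0.2],[0,0,-0.4,0,0,0,0.2],[0,0,-0.9,0,0,0,0.2],[0,0,-1.5,0,0,0,0.2],[0,0,-2.1,0,0,0,0.2],[0,0,-2.8,0,0,0,0.2],[-0.3,0,-3.4,0,0,0,0.2],[-0.8,1,-3.6,0,0,0,0.2],[-1.3,2,-3.6,0,0,0,0.2],[-1.3,2.5,-3.6,0,0,0,0.2]]'; python3 - <<'E'
from h import *
im,d=manip.camera('scene');cv2.imwrite('pics/s5.png',cv2.resize(im[80:300,190:480,::-1],None,fx=2.5,fy=2.5,interpolation=2))
E
```

```text
clock: 18.35
position: [0.4819, 0.2133, 0.0188]
ee_rot: [0.995, 0.099, 0.0, 0.0]
ft_force: [0.1, -0.3, -0.2]
grip_width: 0.601
grasp_force: 0.0
clock: 19.6
position: [0.4421, 0.0753, 0.2001]
ee_rot: [0.995, 0.098, 0.001, 0.001]
ft_force: [0.8, 0.7, -0.7]
grip_width: 0.601
grasp_force: 0.0
```

View pics/s5.png

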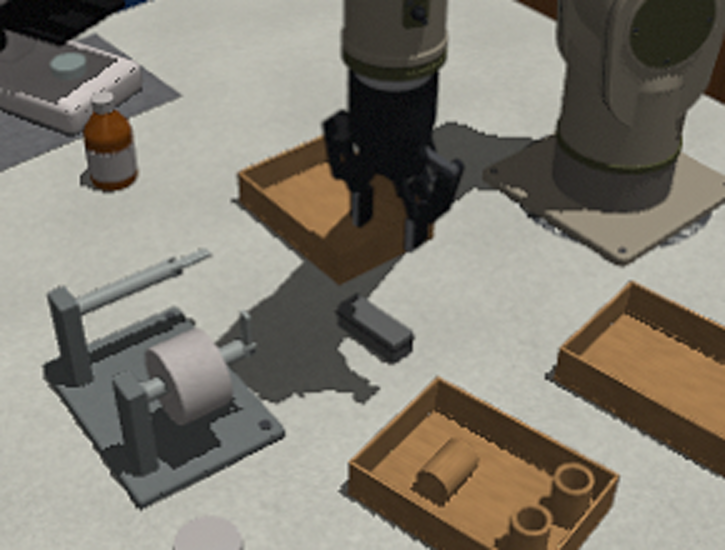

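The core lies in the carton at (445,470), with the spent cores standing, the roll on its spindle and its keeper up. The gripper is clear, so I'm handing in.

```bash
python3 -m pendant '[[0,0,0,0,0,0,0.2],[0,0,0,0,0,0,0.2],[0,0,0,0,0,0,0.2],[0,0,0,0,0,0,0.2],[0,0,0,0,0,0,0.2],[0,0,0,0,0,0,0.2],[0,0,0,0,0,0,0.2],[0,0,0,0,0,0,0.2],[0,0,0,0,0,0,0.2],[0,0,0,0,0,0,0.2]]'; python3 -c "from workcell import manip;print(manip.hand_in())"
```

```text
clock: 20.9
position: [0.4429, 0.0779, 0.1988]
ee_rot: [0.995, 0.099, 0.0, 0.0]
ft_force: [-0.4, 0.2, -0.5]
grip_width: 0.604
grasp_force: 0.0
the job is handed in; nothing more can be done
None
```

I folded down the right keeper, slid the bare core off and laid it in the carton with the spent cores; the full roll is still on its spindle with its keeper up, and I handed the job in at about 21 s (no verdict was returned).

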